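Centre the egg cup on its stand

ROBOT

A 7-joint arm with a two-finger parallel gripper is mounted at the origin on a cart in front of the work surface, level with it; the furniture and walls round the work are solid. World frame = base frame: x ahead of the robot, y to its left, z up, the work surface at z = 0. Lengths are in m, angles in rad, forces in N, time in s.
With the tool pointing down it reaches from about 0.425 to 0.825 m from the base axis. Payload 3.6 kg.
Tool frame: the origin (TCP) lies midway between the tips of the shut fingers; the grasp point (between the pads) lies 19 mm behind it (robot.pinch_z is the distance from the TCP to the grasp point, in m); z points along the fingers, y is the line along which they close (so a half turn about z gives the same grasp; the last joint's range is limited). The gripper opens to 93 mm and grips with 3 to 60 N. Pads are 15 mm wide; open, the fingers measure 128 mm over their backs; the gripper's body (75 mm by 188 mm) begins 65 mm behind the grasp point.
Start: joints at [1.21, 0.615, -0.013, 1.423, 0.008, 1.103, -0.04], TCP at [0.213, -0.614, 0.219] pointing down, gripper open.
Joint ranges: [-3.12, 3.12], [-0.3, 2.06], [-1.34, 1.32], [0.26, 2.42], [-1.36, 4.5], [0.01, 1.98], [-2.84, 2.84]. Speed limits (rad/s): [2.79, 2.79, 3.14, 3.14, 3.14, 3.14, 3.14].

INTERFACE

Orientations are given as a 3x3 rotation matrix whose columns are the frame's x, y, z axes.
In Python, from cell import robot gives the robot as it stands. Calls block until the motion is done:
- robot.move_to(position, orientation): joint-space move of the TCP to a pose.
- robot.move_l(position, attitude=None, v=0.15): straight line of the TCP; attitude=None keeps the orientation; v is the mean speed in m/s.
- robot.set_joints(angles): joint-space move.
- robot.ungrasp() and robot.gripper_close(strength=None): open the fingers fully, or close them until they stop; strength is the grip in N (None keeps the last).
- robot.pause(seconds).
- robot.ik(position, orientation): joint angles nearest the present ones, or None.
- robot.snapshot(name): name is "scene" or "top"; returns a dict with "image" (480x640x3 uint8, blue, green, red), "depth" (480x640 float32, m along the optical axis (not along the pixel's ray), 0 where there is no reading), "mtx" (3x3 intrinsics, pixels), "R" (3x3) and "t" (3): a world point X has camera coordinates R X + t. Camera axes: x right, y down, z forward; pixel columns grow to the right and rows downward; lengths in m; the calibration is good to about 2 mm. A picture is of the moment at which its call begins.
A pose or a line that the arm cannot do raises robot.IKError and nothing moves.
- robot.finish_job(): hands the job in; it is judged then, once.
Readings, each from a call of its own:
- robot.read_t(): time.
- robot.read_q(): joint angles.
- robot.read_joint_velocities(): joint speeds.
- robot.read_effort(): joint torques, N m.
- robot.read_tool_pos(): TCP position.
- robot.read_orientation(): TCP orientation.
- robot.read_force(): force on the tool from outside, world axes, zero at the start.
- robot.read_torque(): the same for the moment, N m.
- robot.read_opening(): finger opening in m.
- robot.read_gripper_force(): force on a finger pad.
Only numpy, scipy, OpenCV 4.12 (cv2) and the standard library are available. Lean on these libraries where they do the work, as an engineer would, in place of code of your own. Each camera call takes 0.05 s, during which the arm holds its last target. There are 200 camera calls.

TASK

The egg cup with the boiled egg in it was set down near the edge of its little marble stand. Nudge it with light taps of the fingertips until its foot stands inside the ring in the middle of the stand, without lifting it, tipping it over or losing the egg. Be gentle, leave the stand where it is and do not disturb the other things on the worktop.

Things in the scene. Friction and masses are not known exactly. Their poses are not given: they have to be found in the camera images.
- stand: round white marble stand, 40 mm high, about 0.9 kg, standing loose on the worktop; flat top disc 120 mm across and 14 mm thick on a foot 100 mm across. Origin at the centre of its underside, z up; it is round, its yaw cannot be seen. Beyond it a wall cupboard hangs over the worktop (front face at x = 0.58, underside 0.45 m up): keep the wrist clear of it
- stand_top (a point): centre of the stand's flat top, 40 mm above the worktop; a thin dark ring of 66 mm inner diameter is inlaid flush in the top round this point (only a mark, nothing to feel)
- egg_cup: footed white ceramic egg cup, about 0.1 kg, 46 mm high, loose on the stand, 20 to 31 mm off its centre to either side or towards the robot (never straight away from it). Origin: centre of its underside, z up. Foot: a disc 50 mm across, 10 mm high, its widest part; stem 21 mm thick; bowl 48 mm across at the rim. Pushed low at the foot it slides; pushed high it tends to tip
- egg: brown egg, about 0.055 kg, 41 mm across and 54 mm long, standing loose in the egg cup, about 30 mm of it above the rim. Origin at its lower end, z along its length; its top lies about 76 mm above the stand's top at the start
- cup_rim (a point): centre of the egg cup's rim, 46 mm above its underside
- egg_middle (a point): middle of the egg
- honey_jar: jar with a black lid, 63 mm across and 94 mm high, loose, to be left alone; origin at the centre of its underside
- salt_pot: round wooden pot with a lid, 92 mm across and 70 mm high, loose, to be left alone; origin at the centre of its underside
- mug: green and white mug, 78 mm across without its handle and 101 mm high, loose, to be left alone; origin under it, midway along its 116 mm length with the handle, which points to its -y
- teaspoon: steel teaspoon lying on the worktop near its front edge, 130 mm long along its x, loose, to be left alone; origin under its middle
- tea_box: dark carton, 68 x 136 x 69 mm, loose, to be left alone; origin at the centre of its underside
Not all that is in view belongs to the job. What is shaped like the egg_cup but blue or pink is not meant.

How it is judged:
At the end, for the whole second after the job is handed in: The egg cup stands upright and at rest on the stand's top, its foot wholly inside the inlaid ring (its axis within 8 mm of the stand's centre), with the egg still in it (horizontal distance between egg_cup and stand_top below 0.008 m and angle between egg_cup's own z axis and vertical below 0.06 rad and z of egg_cup in the frame of stand_top between -0.004 and 0.004 m and distance between egg_middle and cup_rim below 0.012 m and angle between stand's own z axis and vertical below 0.03 rad and linear speed of egg_cup below 0.02 m/s and linear speed of egg below 0.03 m/s); the robot touches nothing.
It fails at once if the egg cup is lifted off the stand (more than 10 mm) or falls off it (z of egg_cup in the frame of stand_top above 0.01 m or z of egg_cup in the frame of stand_top below -0.01 m).
It fails at once if the egg cup is tipped by more than 20 degrees, or the egg leaves it (angle between egg_cup's own z axis and vertical above 0.35 rad or distance between egg_middle and cup_rim above 0.02 m).
It fails at once if the egg cup is struck or squeezed with more than 8 N (contact force between the arm and egg_cup above 8 N).
It fails at once if the stand is shifted by more than 20 mm (distance of stand from where it was at the start of the episode above 0.02 m).
It fails at once if another thing on the worktop is shifted by more than 30 mm (distance of any of honey_jar, salt_pot, mug, teaspoon, tea_box from where it was at the start of the episode above 0.03 m).
It also fails if it takes over 38 s, if anything falls off the work surface, if the arm or the gripper's body presses on something with over 40 N, if the wrist force passes 120 N, or if a joint passes its speed limit or range.

## Working session

There is one attempt and no reset: what is moved stays moved. The work goes in short steps, each a Python script; the robot and the scene stay as the last script left them, time stands still between calls to the robot, and variables do not carry over. Pictures are saved under pics/ and viewed, at most 10 in all, crops included, and the job is handed in when it is done.

```bash
mkdir -p pics
python3 - <<'E'
from cell import robot
import cv2,numpy as np,pickle
for n in("scene","top"):
    s=robot.snapshot(n); cv2.imwrite(f"pics/{n}0.png",s["image"]); pickle.dump(s,open(n+"0.pkl","wb"))
    print(n,(-s["R"].T@s["t"]).round(3))
print(robot.read_t(),robot.pinch_z,robot.read_opening())
E
```

```text
scene [-0.543  0.291  0.761]
top [0.077 0.267 1.471]
0.1 0.0188 0.09307619335500711
```

View pics/scene0.png

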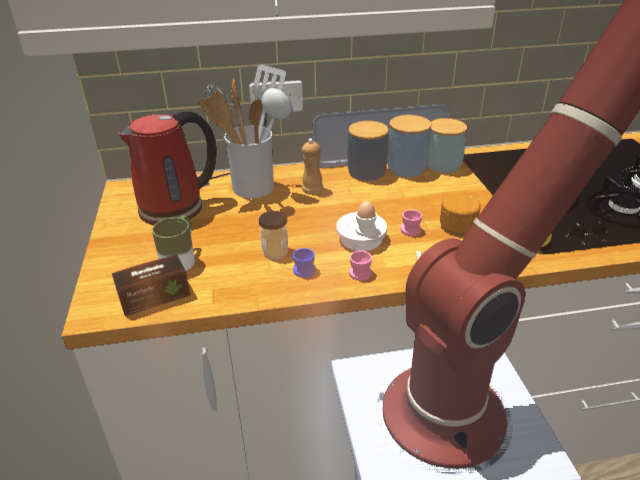

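View pics/top0.png

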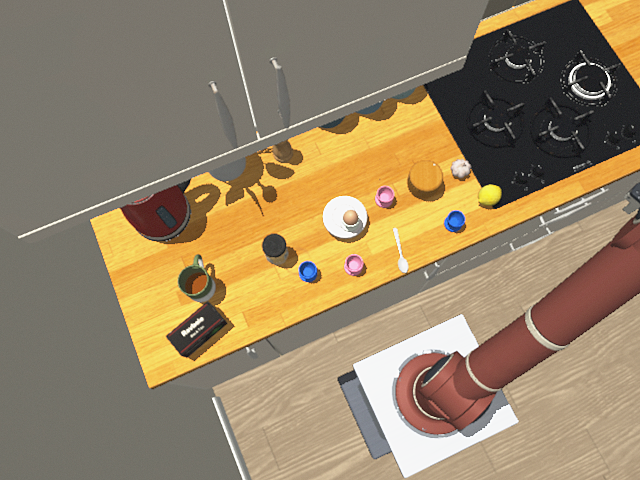

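The scene picture shows the white cup with the brown egg at (367,215) on the white stand (362,232). In the top picture they are at (350,218) and (346,218). Other egg-cup shapes are blue (304,262), pink (360,265) and pink (411,222), none with an egg, so they don't fit. I'll confirm with an enlarged crop and measure.

```bash
cat > h.py <<'E'
import numpy as np,cv2
from scipy.optimize import least_squares
def cloud(s):
    d=s["depth"];v,u=np.nonzero(d>0);z=d[v,u]
    K=s["mtx"];c=np.stack([(u-K[0,2])/K[0,0]*z,(v-K[1,2])/K[1,1]*z,z],1)
    return (c-s["t"])@s["R"],u,v
def proj(s,X):
    c=s["R"]@np.array(X)+s["t"];p=s["mtx"]@c;return p[:2]/p[2]
def circ(P,r=None):
    m=P.mean(0)
    f=(lambda p:np.hypot(*(P-p[:2]).T)-(r or p[2]))
    return least_squares(f,[*m,r or .03][:2 if r else 3],loss='soft_l1',f_scale=.002).x
E
python3 - <<'E'
from h import *;import pickle
crops=[]
for n,(u0,v0) in(("scene",(362,230)),("top",(348,218))):
    s=pickle.load(open(n+"0.pkl","rb"));P,u,v=cloud(s)
    near=(abs(u-u0)<45)&(abs(v-v0)<45);Q=P[near]
    print(n,"hist z",np.histogram(Q[:,2],np.arange(-.01,.13,.01))[0])
    st=Q[abs(Q[:,2]-.04)<.006]
    h=cv2.convexHull((st[:,:2]).astype(np.float32))[:,0]
    print("stand mean z",np.median(st[:,2]),"hullcirc",circ(h),"r60",circ(h,.06), "minEnc",cv2.minEnclosingCircle(h))
    e=Q[Q[:,2]>.088]
    f=lambda p:np.sqrt(((e[:,0]-p[0])/.0205)**2+((e[:,1]-p[1])/.0205)**2+((e[:,2]-p[2])/.027)**2)-1
    r=least_squares(f,[*e[:,:2].mean(0),.09],loss='soft_l1',f_scale=.1);print("egg",len(e),r.x,e[:,2].max())
    c=s["image"][v0-40:v0+40,u0-40:u0+40];crops.append(cv2.resize(c,(400,400),interpolation=cv2.INTER_CUBIC))
    # other things
    for nm,(a,b) in dict(honey=(274,243),pot=(425,177),mug=(196,284),box=(198,330),spA=(397,232),spB=(403,268),pinkfar=(386,197),pinknear=(354,265),blue=(308,271)).items():
        if n=="top":print(nm,P[(u==a)&(v==b)].round(3))
cv2.imwrite("pics/crop.png",np.hstack(crops))
E
```

```text
scene hist z [2193 3566  206  155  584  670   87   39   65  108   74   85   62    0]
stand mean z 0.040292946144578616 hullcirc [ 0.45592952 -0.02002807  0.12078216] r60 [0.50231031 0.01516229] minEnc ((0.4550085663795471, -0.017941605299711227), 0.12440318614244461)
egg 243 [0.48743245 0.01100937 0.08968794] 0.11976567404549228
top hist z [3052 2916  123  118  693  663   43    6   13   62   39   71   72    2]
stand mean z 0.03987827563544045 hullcirc [ 0.41931311 -0.00749699  0.15624397] r60 [ 0.51876449 -0.00709065] minEnc ((0.48364296555519104, 0.01665443181991577), 0.15717041492462158)
egg 190 [0.48865681 0.0133698  0.08957088] 0.12033402845161889
honey [[0.503 0.221 0.091]]
pot [[ 0.513 -0.223  0.07 ]]
mug [[0.499 0.448 0.043]]
box [[0.38  0.482 0.066]]
spA [[ 0.421 -0.103 -0.001]]
spB [[ 0.324 -0.073 -0.005]]
pinkfar [[ 0.521 -0.115  0.018]]
pinknear [[0.382 0.048 0.017]]
blue [[0.417 0.166 0.015]]
```

View pics/crop.png

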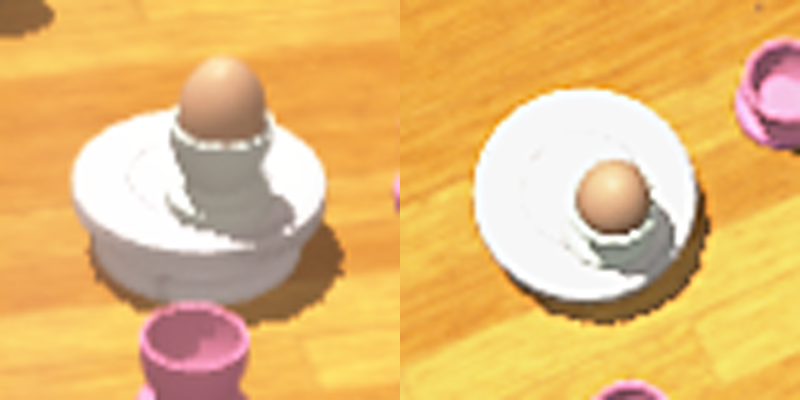

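The crop confirms it: the egg is in a white cup on the white stand. The cup sits off-centre towards the robot. I'll refine the stand fit and plan.

```bash
cat >> h.py <<'E'
def stand(s,g=(.51,.017)):
    P,u,v=cloud(s);P=P[(np.hypot(P[:,0]-g[0],P[:,1]-g[1])<.085)&(abs(P[:,2]-.04)<.005)]
    h=cv2.convexHull(P[:,:2].astype(np.float32))[:,0]
    (c,r)=cv2.minEnclosingCircle(h);return np.array(c),r,circ(h,.06),circ(h)
def egg(s,g=(.5,.015)):
    P,u,v=cloud(s);e=P[(np.hypot(P[:,0]-g[0],P[:,1]-g[1])<.06)&(P[:,2]>.09)&(P[:,2]<.122)]
    f=lambda p:np.sqrt(((e[:,0]-p[0])/.0205)**2+((e[:,1]-p[1])/.0205)**2+((e[:,2]-p[2])/.027)**2)-1
    return least_squares(f,[*e[:,:2].mean(0),.09],loss='soft_l1',f_scale=.05).x,len(e)
def ring(s,C,cup):
    # dark ring of inner radius 33mm: search centre with darkest circle (black-hat), away from the cup
    g=cv2.cvtColor(s["image"],cv2.COLOR_BGR2GRAY)
    b=cv2.morphologyEx(g,cv2.MORPH_BLACKHAT,np.ones((5,5))).astype(np.float32)
    return b
E
python3 - <<'E'
from h import *;import pickle
from cell import robot
for n in("scene","top"):
    s=pickle.load(open(n+"0.pkl","rb"));print(n,stand(s),egg(s))
print(robot.read_orientation().round(2))
c=np.array([.488,.012]);C=np.array([.51,.017])
for sg in(1,-1):
  for d in((1,0),(1,.3),(1,-.3)):
    d=np.array([*d,0.])/np.hypot(*d);a=np.radians(8)
    z=np.sin(a)*d-np.cos(a)*np.array([0,0,1]);x=sg*(np.cos(a)*d+np.sin(a)*np.array([0,0,1]))
    R=np.stack([x,np.cross(z,x),z],1)
    for p in((.435,0.01,.1),(.435,.01,.044),(.48,.01,.044)):
        q=robot.ik(p,R);print(sg,d[:2].round(2),p,None if q is None else np.round(q,2))
E
```

```text
scene (array([0.50983042, 0.01570214]), 0.06174540892243385, array([0.50947619, 0.01523385]), array([0.50940336, 0.01528147, 0.05980942])) (array([0.48746798, 0.0110946 , 0.08969686]), 221)
top (array([0.51197809, 0.01807792]), 0.06060992553830147, array([0.51157331, 0.01753242]), array([0.51150708, 0.01754071, 0.05946868])) (array([0.48874512, 0.01331637, 0.08951842]), 184)
[[ 0.94  0.33 -0.  ]
 [ 0.33 -0.94  0.  ]
 [-0.   -0.   -1.  ]]
1 [1. 0.] (0.435, 0.01, 0.1) [-0.06  0.44 -0.02  2.27  0.08  0.29 -1.73]
1 [1. 0.] (0.435, 0.01, 0.044) [-0.13  0.57  0.06  2.32 -0.21  0.12 -1.44]
1 [1. 0.] (0.48, 0.01, 0.044) [-0.13  0.6   0.08  2.2  -0.17  0.2  -1.48]
1 [0.96 0.29] (0.435, 0.01, 0.1) [ 0.03  0.44 -0.11  2.26  0.05  0.3  -1.39]
1 [0.96 0.29] (0.435, 0.01, 0.044) [-0.03  0.57 -0.02  2.31 -0.18  0.13 -1.15]
1 [0.96 0.29] (0.48, 0.01, 0.044) [-0.03  0.6  -0.02  2.19 -0.12  0.21 -1.21]
1 [ 0.96 -0.29] (0.435, 0.01, 0.1) [-0.18  0.44  0.09  2.27  0.05  0.31 -2.01]
1 [ 0.96 -0.29] (0.435, 0.01, 0.044) [-0.22  0.58  0.16  2.31 -0.26  0.13 -1.71]
1 [ 0.96 -0.29] (0.48, 0.01, 0.044) [-0.21  0.61  0.16  2.2  -0.2   0.22 -1.76]
-1 [1. 0.] (0.435, 0.01, 0.1) [ 0.18  0.46 -0.36  2.26  0.54  0.35  0.94]
-1 [1. 0.] (0.435, 0.01, 0.044) [-0.01  0.57 -0.1   2.32  0.51  0.14  0.97]
-1 [1. 0.] (0.48, 0.01, 0.044) [ 0.11  0.61 -0.26  2.19  0.67  0.27  0.84]
-1 [0.96 0.29] (0.435, 0.01, 0.1) [ 0.28  0.47 -0.45  2.26  0.52  0.36  1.26]
-1 [0.96 0.29] (0.435, 0.01, 0.044) [ 0.09  0.57 -0.2   2.31  0.53  0.15  1.28]
-1 [0.96 0.29] (0.48, 0.01, 0.044) [ 0.19  0.62 -0.34  2.19  0.65  0.27  1.17]
-1 [ 0.96 -0.29] (0.435, 0.01, 0.1) [ 0.09  0.45 -0.28  2.26  0.54  0.37  0.63]
-1 [ 0.96 -0.29] (0.435, 0.01, 0.044) [-0.09  0.57 -0.03  2.31  0.5   0.15  0.67]
-1 [ 0.96 -0.29] (0.48, 0.01, 0.044) [ 0.05  0.61 -0.22  2.19  0.68  0.29  0.51]
```

```bash
cat >> h.py <<'E'
def pose(C,d,back,z,lat=0,a=np.radians(8)):
    """TCP pose 'back' m behind C along push direction d, tool leaning back by a"""
    d=np.array([*d,0.])/np.hypot(*d);k=np.array([0,0,1.])
    zt=np.sin(a)*d-np.cos(a)*k;x=np.cos(a)*d+np.sin(a)*k
    n=np.cross(k,d)
    p=np.array([*C,z])-back*d+lat*n
    return p,np.stack([x,np.cross(zt,x),zt],1)
E
python3 - <<'E'
from h import *
from cell import robot
C=np.array([.5105,.0165]);d=C-np.array([.488,.0123])
robot.gripper_close(5)
p,R=pose(C,d,.088,.16);robot.move_to(p,R);print(robot.read_t(),robot.read_tool_pos().round(4),robot.read_opening())
p,R=pose(C,d,.088,.0445);robot.move_l(p,R,v=.1)
print(robot.read_t(),robot.read_tool_pos().round(4),robot.read_force().round(2))
s=robot.snapshot("scene");t=robot.snapshot("top")
print(egg(s),egg(t))
cv2.imwrite("pics/a.png",np.hstack([cv2.resize(i["image"][v-60:v+60,u-60:u+60],(400,400),interpolation=cv2.INTER_CUBIC) for i,u,v in((s,362,220),(t,348,218))]))
E
```

```text
3.8667 [ 4.245e-01 -3.000e-04  1.601e-01] 0.0006835251149259889
5.175 [4.243e-01 3.000e-04 4.490e-02] [0.16 0.45 0.32]
(array([0.48534452, 0.00854885, 0.09319508]), 26) (array([0.48845992, 0.01324543, 0.08959517]), 184)
```

View pics/a.png

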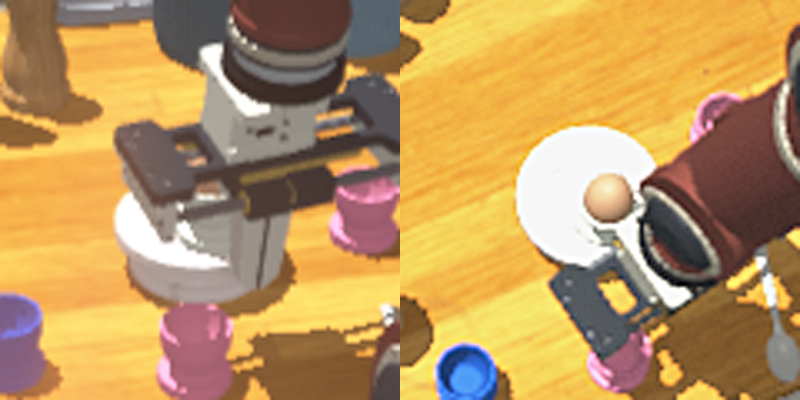

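The tool is down on the robot side of the cup, with the egg at (610,197) in the right half of the crop. The top camera still sees the egg, so I'll push in steps with it as feedback.

Run:
```python
from h import *
from cell import robot
C=np.array([.5105,.0165]);d=C-np.array([.488,.0123]);T=np.array([.5115,.0175]);u=d/np.hypot(*d)
z=.0441
for b in(.066,.060,.056,.052,.048,.044):
    p,R=pose(C,d,b,z);robot.move_l(p,R,v=.02)
    e,n=egg(robot.snapshot("top"));r=T-e[:2]
    print(b,round(robot.read_t(),2),robot.read_tool_pos().round(4),robot.read_force().round(2),e.round(4),n,"along %.4f lat %.4f"%(r@u,u[0]*r[1]-u[1]*r[0]))
    if r@u<.010 or n<100: break
```

```text
0.066 6.58 [0.4454 0.0043 0.0441] [0.74 0.37 0.26] [0.4874 0.0127 0.0906] 93 along 0.0246 lat 0.0003
```

Run:
```python
from h import *
from cell import robot
C=np.array([.5105,.0165]);d=C-np.array([.488,.0123]);T=np.array([.5115,.0175]);u=d/np.hypot(*d)
z=.0441
for b in(.062,.058,.054,.050,.046,.042):
    p,R=pose(C,d,b,z);robot.move_l(p,R,v=.02)
    t=robot.snapshot("top");e,n=egg(t);r=T-e[:2]
    print(b,round(robot.read_t(),2),robot.read_tool_pos().round(4),robot.read_force().round(2),e.round(4),n,"along %.4f lat %.4f"%(r@u,u[0]*r[1]-u[1]*r[0]))
    if r@u<.010 or n<40: break
cv2.imwrite("pics/b.png",cv2.resize(t["image"][158:278,288:408],(500,500),interpolation=cv2.INTER_CUBIC))
```

```text
0.062 6.97 [0.4496 0.0052 0.0441] [-0.01  0.01  0.32] [0.4866 0.0134 0.0912] 69 along 0.0252 lat -0.0005
0.058 7.38 [0.4535 0.0059 0.0441] [ 0.27 -0.74 -0.76] [0.4866 0.0129 0.0916] 46 along 0.0253 lat -0.0001
0.054 7.78 [0.4576 0.0067 0.0441] [ 1.1   0.76 -0.32] [0.4904 0.0144 0.0902] 41 along 0.0213 lat -0.0008
0.05 8.18 [0.4617 0.0074 0.0442] [ 0.05  0.27 -0.12] [0.4934 0.0146 0.0922] 36 along 0.0183 lat -0.0005
```

View pics/b.png

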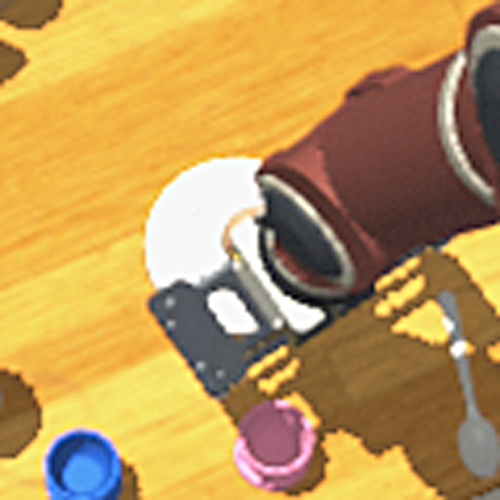

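Contact came at about b = 0.056, which puts the cup centre 32.5 mm ahead of the TCP. The wrist hides most of the egg now, at (240,225). I'll push to just short of the centre, back off and measure.

Run:
```python
from h import *
from cell import robot
C=np.array([.5105,.0165]);d=C-np.array([.488,.0123]);T=np.array([.5115,.0175]);u=d/np.hypot(*d)
z=.0441
p,R=pose(C,d,.0345,z);robot.move_l(p,R,v=.02);robot.pause(.3);print(robot.read_force().round(2))
p,R=pose(C,d,.10,z+.004);robot.move_l(p,R,v=.06)
t=robot.snapshot("top");e,n=egg(t);r=T-e[:2]
print(round(robot.read_t(),2),e.round(4),n,"along %.4f lat %.4f"%(r@u,u[0]*r[1]-u[1]*r[0]),stand(t))
cv2.imwrite("pics/c.png",cv2.resize(t["image"][178:258,308:388],(500,500),interpolation=cv2.INTER_CUBIC))
```

```text
[-0.45 -0.33  0.3 ]
10.69 [0.5114 0.0177 0.0895] 186 along 0.0000 lat -0.0002 (array([0.51187295, 0.01740615]), 0.06031021103262901, array([0.51191283, 0.01763058]), array([0.51192417, 0.01778534, 0.05927274]))
```

View pics/c.png

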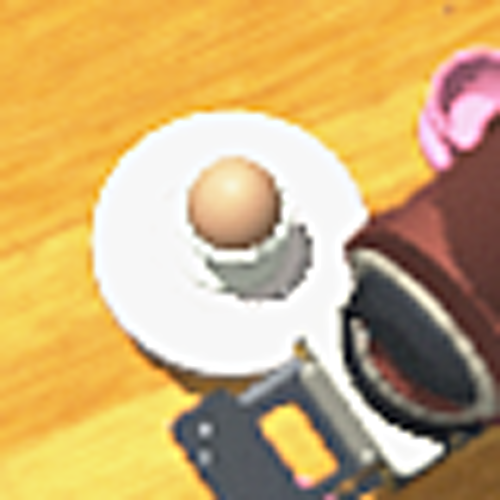

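The egg, at (235,202) in the crop, is upright and within 1 mm of the stand's centre. The fingers are clear of everything, so I'll raise the arm and hand in.

Run:
```python
from h import *
from cell import robot
C=np.array([.5105,.0165]);d=C-np.array([.488,.0123])
p,R=pose(C,d,.10,.15);robot.move_l(p,R,v=.1);robot.pause(.5)
print(robot.read_t(),egg(robot.snapshot("top")),egg(robot.snapshot("scene")))
print(robot.finish_job())
```

```text
12.3583 (array([0.51101321, 0.01764423, 0.08928924]), 188) (array([0.51072884, 0.01527503, 0.09020316]), 215)
the job is handed in; nothing more can be done
None
```

I nudged the egg cup to the middle of the stand with the egg still in it; the last camera check put it within about 1.5 mm of the centre (8 mm allowed), and I handed the job in at about 12.4 s, with no verdict returned.

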